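Set the bench length stop to its marker and hold it

TASK

Set the length stop for the next bar: squeeze the red lock button into the yellow grip of its telescoping arm, and with the button held in draw the arm out until its red pointer is on the line of the orange marker on the scale. Finish while still holding the grip there with the button squeezed in, because the arm springs back and I have yet to tighten it; do not shift the marker or the things lying around it.

Things in the scene. Friction and masses are not known exactly. Their poses are not given: they have to be found in the camera images.
- gauge: Length stop fixed to the bench: grey base plate 130 x 420 x 12 mm, origin at the centre of its underside, on the bench. Own +y: the way the arm draws out; +x: side of scale and button; z up. Blue 36 mm outer tube over y -200 to -35 mm, top 78 mm above the bench; blue end block at y 198 to 210 mm, top 42 mm. Position and yaw (up to 0.5 rad) vary.
- scale_zero (a point): On the white scale beside the arm's travel: the place under the pointer when the arm is fully in (a point 18 mm above the bench, axes as the gauge's). The scale is 26 mm wide (gauge x 32 to 58 mm) with black ticks each 10 mm, no digits. A steel channel, top 24 mm above the bench, runs next to it under the arm.
- boom (a joint): How far the telescoping arm is drawn out along the gauge's +y, m: 0 fully in, 0.17 fully out. It starts fully in, where a latch holds it (1 mm of play) until the button is pressed. Once released it slides with about 0.6 N friction and a spring pulls it back in: 3.6 N when in, 6.7 N fully out. Let go, it springs home and latches again; it does not lock anywhere else.
- grip (a point): Where to grasp the yellow grip on the arm's end, 80 mm above the bench, midway across grip and button; axes as the gauge's. Block 30 mm (x) by 34 mm (y), 34 to 100 mm above the bench, 37 mm across x with the button out, 31 mm with it in. The arm's 26 mm tube (top 73 mm) joins it from -y; a small steel stop face (32 mm disc, top 76 mm) ends 35 mm to +y.
- button_face (a point): Centre of the outer face of the red lock button on the grip's +x side, 80 mm above the bench. The face is 26 mm wide (y) and 34 mm high and stands 7 mm out of the grip when not pressed. Axes as the gauge's; it is pressed towards -x.
- lock_button (a joint): Travel of the red lock button into the grip, m: 0 out, 0.006 fully in. Spring force 5.6 N to start, about 7 N fully in; the latch is free from 0.0032 on. Squeezing grip and button between two fingers (closing along the gauge's x) presses it.
- pointer (a point): On the red pointer, a 3 mm wide bar sticking out of the foot of the yellow grip towards +x over the scale, 35 mm above the bench, tip 6 mm beyond this point. It moves with the arm and has the same gauge y as grip.
- rider_line (a point): The orange marker on the scale, 10 mm wide (y), 34 mm long (x), top 24 mm above the bench, with a thin black line across its middle; the point is on that line, under the pointer's path. It stands 70 to 150 mm out from the scale's zero. About 12 N would push it along the scale: leave it where it is.
- brake_disc: Small drilled steel brake disc lying flat, 116 mm across, 8 mm thick with a 60 mm hub 20 mm high, origin under its centre, about 0.7 kg. Leave alone.
- socket: Steel socket standing upright, 30 mm across, 50 mm high, origin under its centre. Leave alone.
- screwdriver: Screwdriver with a red handle lying on the bench, 200 mm long, 26 mm high, origin under its middle, along its x. Leave alone.

How it is judged (in metres and radians):
On the way, in this order (a step that is already met when the one before it is completed fails the run):
1. the lock button is squeezed in by the fingers while the arm is still near where it started (value of joint lock_button above 0.0035 m and distance of pointer from where it was at the start of the episode below 0.02 m and contact force between the fingers and boom above 3 N), for 0.1 s.
2. with the button held in, the arm has been drawn out by at least 25 mm (value of joint lock_button above 0.0025 m and distance of pointer from where it was at the start of the episode above 0.025 m), for 0.1 s.
At the end, for the whole second after the job is handed in: The pointer stands within 4 mm of the orange marker's line along the scale, at rest (under 10 mm/s), and the fingers still hold the grip with the lock button at least 3.5 mm in (of 6) (y of pointer in the frame of rider_line between -0.004 and 0.004 m and value of joint lock_button above 0.0035 m and contact force between the fingers and boom above 3 N and velocity of joint boom between -0.01 and 0.01 m/s); the arm keeps its last pose, push and grip.
It fails at once if the orange marker was shifted by more than 5 mm (distance of rider_line from where it was at the start of the episode above 0.005 m).
It fails at once if the brake disc was shifted by more than 25 mm (distance of brake_disc from where it was at the start of the episode above 0.025 m).
It fails at once if the socket was shifted by more than 25 mm or knocked over (distance of socket from where it was at the start of the episode above 0.025 m or angle between socket's own z axis and vertical above 0.6 rad).
It fails at once if the screwdriver was shifted by more than 40 mm (distance of screwdriver from where it was at the start of the episode above 0.04 m).
It also fails if it takes over 35 s, if anything falls off the work surface, if the arm or the gripper's body presses on something with over 40 N, if the wrist force passes 120 N, or if a joint passes its speed limit or range.

ROBOT

A 6-joint arm with a two-finger parallel gripper is mounted at the origin on the work surface. World frame = base frame: x ahead of the robot, y to its left, z up, the work surface at z = 0. Lengths are in mm, angles in rad, forces in N, time in s.
With the tool pointing down it reaches from about 275 to 725 mm from the base axis. Payload 15.9 kg.
Tool frame: the origin (TCP) lies on the centre line of the jaws, within the pads' length; the fingertips stand 14 mm ahead of it and the grasp point (between the pads) lies 5 mm behind it; z points along the fingers, y is the direction in which the jaws open and shut (so a half turn about z gives the same grasp; the last joint's range is limited). The gripper opens to 85 mm and grips with 20 to 120 N. Pads are 22 mm wide; open, the fingers measure 114 mm over their backs; the gripper's body (76 mm by 85 mm) begins 54 mm behind the grasp point. The pads swing forward as they close: fully open they stand 13 mm farther back than shut.
Start: joints at [-1.167, 0.213, -0.034, 1.323, 0, 1.571], TCP at [196.45, -459.775, 245.306] pointing down, gripper open.
Joint ranges: [-2.98, 2.98], [-0.74, 1.72], [-1.14, 1.35], [-2.1, 2.04], [-1.57, 1.44], [-3.14, 3.14]. Speed limits (rad/s): [1.89, 1.89, 2.39, 2.57, 3.14, 3.14].

INTERFACE

Orientations are given as a rotation vector (axis times angle).
In Python, from plant import manip gives the robot as it stands.
- The arm moves only by the shell command python3 -m creep 'ROWS' [FORCE]. ROWS is JSON, a list of rows, each a list of 7 numbers: the shift along the tool's x, y, z in m, then the turn, a rotation vector about the tool's x, y, z in degrees, then the opening, from 0 (shut) to 1 (fully open). A call has 1 to 5 rows; each row is the pose to reach, as a shift and turn from the pose commanded when the call began, along the tool's axes at that moment; what a row does not reach only later rows make up. A row lasts 1/10 s, in which the tool goes at most 50 mm and 8.59 degrees, less where a joint would pass 70% of its speed; a pose out of reach is approached as far as the arm can. A call with a gripper value outside its range is refused whole. The fingers move at their own pace and stop on an object; FORCE is the grip in N (left out, the last holds). Time passes only in rows, so rows that repeat a pose let the fingers close. It gives the time, the measured TCP pose, the force and the opening at its end, in the units of the state.
- manip.state(): the state, without advancing time (a new reading comes with each control period).
- manip.grab_frame(name): name is "scene" or "top" or "wrist"; returns the picture (480x640x3 uint8, red, green, blue); there is no depth.
- manip.calibration(name): a dict with "K" (3x3 intrinsics, pixels), "R" (3x3) and "t" (3): a world point X has camera coordinates R X + t. Camera axes: x right, y down, z forward; pixel columns grow to the right and rows downward; lengths in mm; the calibration is good to about 2 mm. A picture is of the moment at which its call begins: read the wrist's pose just before it. calibration takes no time and is no camera call; for the wrist camera it gives the pose at the moment of the call.
- manip.close_job(): hands the job in, once; it reports no verdict.
The state is a dict: "t": time; "q": joint angles; "dq": joint speeds; "joint_torque": joint torques, N m; "position": TCP position; "eef_rot": TCP orientation; "wrist_force": force on the tool from outside, world axes, zero at the start; "torque": the same for the moment, N m; "grip_width": opening from 0.0 (shut) to 1.0 (fully open).
Only numpy, scipy, OpenCV 4.12 (cv2) and the standard library are available. Lean on these libraries where they do the work, as an engineer would, in place of code of your own. Each camera call takes 0.05 s, during which the arm holds its last target. There are 200 camera calls.

## Working session

There is one attempt and no reset: what is moved stays moved. The work goes in short steps, Python scripts to look and compute and a shell command to move; the robot and the scene stay as the last step left them, time stands still between calls to the robot, and variables do not carry over. Pictures are saved under pics/ and viewed, about 8 in all and at most 12, crops included, and the job is handed in when it is done.

```bash
mkdir -p pics; ls; python3 - <<'E'
from plant import manip
import cv2,numpy as np
s=manip.state();print(s['t'],s['position'],s['eef_rot'],s['wrist_force'],s['grip_width'])
for n in("scene","top"):
    im=manip.grab_frame(n);cv2.imwrite(f"pics/{n}0.png",im[:,:,::-1]);c=manip.calibration(n);print(n,np.round(c['K'],1).tolist(),np.round(c['R'],3).tolist(),np.round(c['t'],1).tolist())
E
```

```text
pics
0.0 [ 196.32881614 -459.49174761  244.80889735] [-3.07669975e+00 -6.29770271e-01  3.79207831e-04] [-0.79605198 -0.20712948  0.22232088] 0.9955371537636902
scene [[573.7, 0.0, 318.4], [0.0, 573.7, 234.1], [0.0, 0.0, 1.0]] [[0.787, 0.617, -0.012], [0.47, -0.611, -0.636], [-0.4, 0.495, -0.771]] [-449.1, -268.4, 1130.7]
top [[456.5, 0.0, 321.7], [0.0, 456.5, 233.8], [0.0, 0.0, 1.0]] [[0.008, -0.998, -0.057], [-0.998, -0.005, -0.068], [0.067, 0.058, -0.996]] [-39.1, 620.6, 679.5]
```

View pics/top0.png

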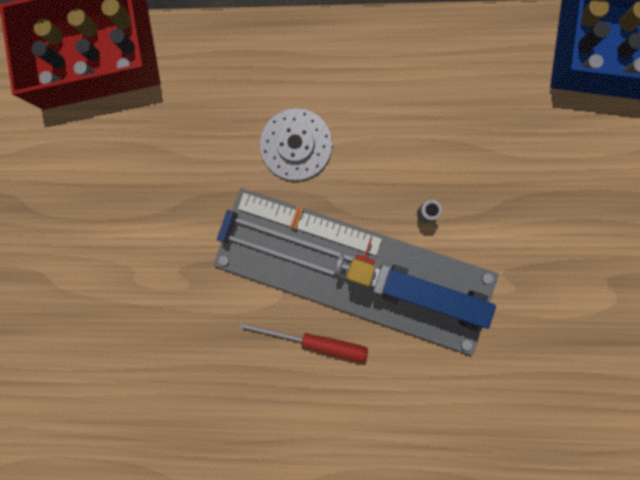

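View pics/scene0.png

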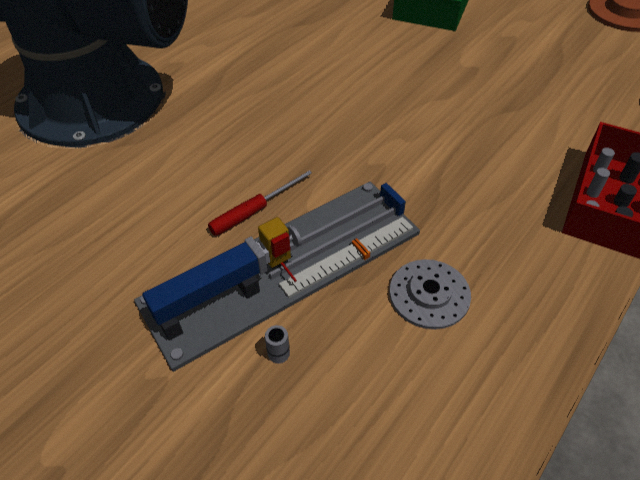

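The top view shows the gauge with its arm pointing left (world +y). The grip is near (361,272), the pointer near (369,245), the orange marker near (296,218), the disc at (296,145), the socket at (431,210) and the screwdriver near (305,343). Next I'll look at enlarged crops.

```bash
python3 - <<'E'
import cv2
a=cv2.imread('pics/top0.png')[185:305,220:410];cv2.imwrite('pics/topc.png',cv2.resize(a,None,fx=4,fy=4,interpolation=cv2.INTER_CUBIC))
a=cv2.imread('pics/scene0.png')[175:305,235:425];cv2.imwrite('pics/scenec.png',cv2.resize(a,None,fx=4,fy=4,interpolation=cv2.INTER_CUBIC))
E
```

```text
(no output)
```

View pics/topc.png

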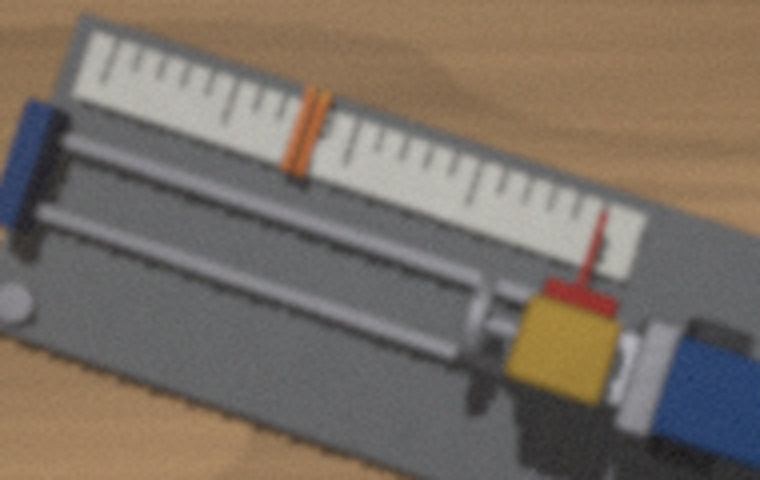

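View pics/scenec.png

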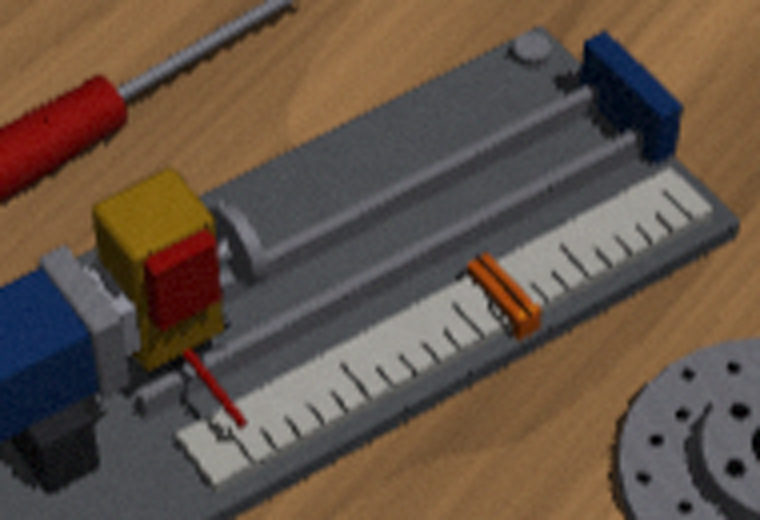

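The crops clearly show the scale corners, grip top corners, pointer tip, marker line and plate corner. In the top crop, the pointer tip is at (604,212) and the marker centre at (307,133). In the scene crop they are at (242,424) and (504,288). I'll triangulate these points.

```bash
cat > h.py <<'E'
import numpy as np,cv2
from plant import manip
def P(n):
    c=manip.calibration(n);return np.array(c['K'])@np.c_[np.array(c['R']),np.array(c['t'])]
def tri(Ps,uvs):
    A=np.vstack([np.r_[[u*p[2]-p[0]],[v*p[2]-p[1]]] for p,(u,v) in zip(Ps,uvs)])
    X=np.linalg.svd(A)[2][-1];return X[:3]/X[3]
def proj(p,X):
    h=p@np.r_[X,1];return h[:2]/h[2]
E
python3 - <<'E'
from h import *
from scipy.optimize import least_squares
T,S=P('top'),P('scene')
ft=lambda a:((a[0]+.5)/4-.5+220,(a[1]+.5)/4-.5+185)
fs=lambda a:((a[0]+.5)/4-.5+235,(a[1]+.5)/4-.5+175)
pts={'plate++':((83,17),(738,228),(65,210,12)),
'sc58far':((97,32),(712,208),(58,None,18)),'sc32far':((73,97),(668,168),(32,None,18)),
'sc58near':((645,212),(213,487),(58,None,18)),'sc32near':((627,280),(178,435),(32,None,18)),
'g-+':((507,375),(172,170),None),'g--':((590,402),(95,210),None),'g+-':((620,318),(140,250),None),'g++':((540,295),(215,205),None),
'tip':((604,212),(242,424),None),'rider':((307,133),(504,288),None)}
X={}
for k,(a,b,_) in pts.items():
    X[k]=tri([T,S],[ft(a),fs(b)]); print(k,np.round(X[k],1),'res',np.round(proj(T,X[k])-ft(a),1))
d=X['sc58far']-X['sc58near']+X['sc32far']-X['sc32near'];d[2]=0
e=X['sc58far']-X['sc32far']
yaw=np.arctan2(-d[0],d[1]);print('yaw',yaw,'len',np.linalg.norm(d)/2,'wid',np.linalg.norm(e))
ey=d/np.linalg.norm(d);ex=np.array([ey[1],-ey[0],0])
o=X['plate++']-65*ex-210*ey;print('origin',o)
for k in X:print(k,np.round([(X[k]-o)@ex,(X[k]-o)@ey,X[k][2]],1))
E
```

```text
plate++ [694.2  97.5   3.4] res [-0.5 -0.6]
sc58far [685.9  88.4  18. ] res [-0.6 -0.6]
sc32far [660.4  97.7  15.4] res [-0.4 -0.4]
sc58near [ 615.4 -125.7   15.6] res [0.2 0.2]
sc32near [ 590.7 -117.5   16.4] res [-0.6 -0.7]
g-+ [556.3 -72.5  96.1] res [-0.6 -0.6]
g-- [ 546.8 -101.2   94.6] res [-0.1 -0.1]
g+- [ 575.6 -110.3  103.2] res [-0.4 -0.5]
g++ [584.1 -82.6 106.5] res [-1.2 -1.3]
tip [ 614.9 -108.5   34.4] res [-0.2 -0.2]
rider [646.3   5.3  21.1] res [-0.7 -0.7]
yaw -0.31552787028558227 len 225.78865012844682 wid 27.294034042821295
origin [567.20985816 -81.95423437   3.38653055]
plate++ [ 65.  210.    3.4]
sc58far [ 60.  198.8  18. ]
sc32far [ 32.8 199.7  15.4]
sc58near [ 59.4 -26.6  15.6]
sc32near [ 33.4 -26.5  16.4]
g-+ [-13.3   5.6  96.1]
g-- [-13.5 -24.6  94.6]
g+- [ 16.8 -24.3 103.2]
g++ [ 16.2   4.6 106.5]
tip [ 53.5 -10.5  34.4]
rider [ 48.1 107.5  21.1]
```

Everything agrees with the text: grip top ≈100 mm, scale width ≈27 mm, scale height ≈16 mm, pointer ≈34 mm. Yaw is ≈ -0.316, the grip block centre ≈ (566,-92), and the draw ≈ 118 mm, which the ticks put at about 117.5. Now I'll move above the grip.

```bash
python3 -m creep '[[0.0484,-0.0192,0,0,0,0,1],[0.0968,-0.0384,0,0,0,0,1],[0.145,-0.0576,0,0,0,0,1],[0.1936,-0.0768,0,0,0,0,1],[0.242,-0.096,0,0,0,0,1]]' 25; python3 -m creep '[[0.0484,-0.0192,0,0,0,0,1],[0.0968,-0.0384,0,0,0,0,1],[0.145,-0.0576,0,0,0,0,1],[0.1936,-0.0768,0,0,0,0,1],[0.242,-0.096,0,0,0,0,1]]'
```

```text
t: 0.6
position: [374.9, -282.0, 245.2]
eef_rot: [-3.078, -0.63, 0.0]
wrist_force: [1.2, -1.9, -0.2]
grip_width: 1.002
t: 1.1
position: [552.4, -105.7, 245.1]
eef_rot: [-3.078, -0.63, 0.0]
wrist_force: [0.3, -1.7, 0.8]
grip_width: 1.005
```

```bash
python3 -m creep '[[0,0,0.02,0,0,-8.5,1],[0,0,0.04,0,0,-17,1],[0,0,0.06,0,0,-25.5,1],[0,0,0.06,0,0,-34,1],[0,0,0.06,0,0,-42,1]]'; python3 -m creep '[[0,0,0,0,0,-6.8,1],[0,0,0,0,0,-6.8,1],[0,0,0,0,0,-6.8,1]]'
python3 - <<'E'
from h import *
s=manip.state();print(s['t'],s['position'],s['eef_rot'],s['q'])
p=P('wrist');im=manip.grab_frame('wrist');cv2.imwrite('pics/w1.png',im[:,:,::-1]);np.save('w1.npy',p)
E
```

```text
t: 1.6
position: [550.8, -107.4, 184.2]
eef_rot: [-2.641, -1.699, 0.002]
wrist_force: [-0.0, 0.2, 0.1]
grip_width: 0.998
t: 1.9
position: [551.3, -107.6, 185.1]
eef_rot: [-2.546, -1.84, 0.0]
wrist_force: [0.3, -0.6, 0.1]
grip_width: 1.001
1.9 [ 551.26621869 -107.60751253  185.10687869] [-2.54574777e+00 -1.84031696e+00  4.70492956e-04] [-1.92776207e-01  3.57155508e-01  7.30940354e-03  1.22138802e+00
 -6.38085842e-07  1.69695790e+00]
```

View pics/w1.png

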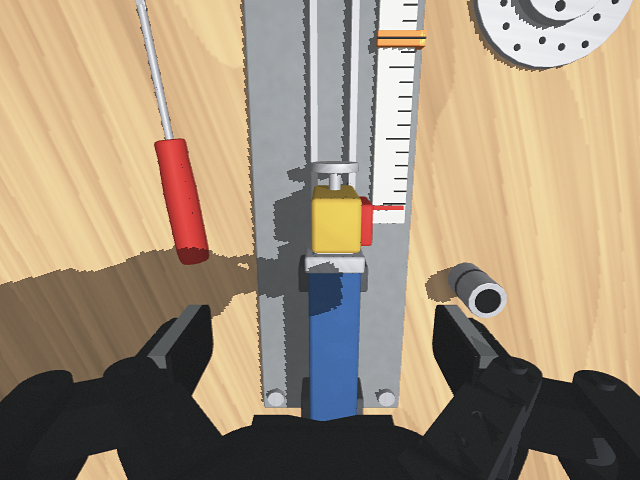

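The wrist view shows the grip top at columns 313–361 and rows 197–253. The button is on the right, the pointer tip at (404,208), the marker line at row 38.5 and the jaws well clear. I'll measure against this view, combined with the top view.

```bash
python3 - <<'E'
from h import *
W=np.load('w1.npy');T=P('top');s=manip.state()
def at(p,u,v,z):
    M=np.c_[p[:,0],p[:,1],-np.array([u,v,1.])];r=np.linalg.solve(M,-(p[:,2]*z+p[:,3]));return np.r_[r[:2],z]
c=[at(W,*q,100) for q in((313,197),(361,197),(361,253),(313,253))]
print(np.round(c,1).tolist(),'mean',np.mean(c,0))
r=[at(W,u,38.5,24) for u in(378,426)];tip=at(W,404,208,35)
e=at(W,247,40,12),at(W,262,380,12);d=e[0]-e[1];print('yaw left edge',np.arctan2(-d[0],d[1]))
e=at(W,422.3,40,12),at(W,399.7,380,12);d=e[0]-e[1];print('yaw right edge',np.arctan2(-d[0],d[1]))
print('rider',np.round(r,1).tolist(),'tip',tip)
ft=lambda a:((a[0]+.5)/4-.5+220,(a[1]+.5)/4-.5+185)
print('tri tip',tri([W,T],[(404,208),ft((604,212))]),'tri grip',tri([W,T],[(337,225),ft((564,348))]),'tri rider',tri([W,T],[(402,38.5),ft((307,133))]))
for y in(-.3155,-.305,-.325):
    ey=np.array([-np.sin(y),np.cos(y),0]);print(y,'draw',(np.mean(r,0)-tip)@ey)
R=cv2.Rodrigues(s['eef_rot'])[0];print('tool y angle',np.arctan2(R[1,1],R[0,1]),'R',np.round(R,3).tolist())
tgt=np.mean(c,0);ex=np.array([np.cos(-.3155),np.sin(-.3155),0])
for g in(tgt,np.array([565.7,-91.7,100])):
    q=g+.5*ex;q[2]=73;print('tool shift to',np.round(q,1),np.round(R.T@(q-s['position']),1))
E
```

```text
[[557.0, -69.9, 100.0], [583.2, -78.6, 100.0], [573.6, -110.9, 100.0], [546.2, -101.9, 100.0]] mean [564.99713051 -90.32186208 100.        ]
yaw left edge -0.32570439110113536
yaw right edge -0.31914506287592526
rider [[630.3, 10.7, 24.0], [662.1, 0.2, 24.0]] tip [ 615.11198816 -108.39183583   35.        ]
tri tip [ 614.79249287 -108.71138851   34.49184975] tri grip [564.68059708 -92.6584073   88.42713825] tri rider [643.60928661   3.07524452  35.08987419]
-0.3155 draw 117.83018225814914
-0.305 draw 117.88418486998948
-0.325 draw 117.77012879640972
tool y angle -0.3187581371611263 R [[0.313, 0.95, -0.0], [0.95, -0.313, 0.0], [-0.0, -0.0, -1.0]]
tool shift to [565.5 -90.5  73. ] [ 20.7   8.1 112.2]
tool shift to [566.2 -91.9  73. ] [ 19.6   9.2 112.2]
```

Yaw is aligned to within 0.3°, so tool +x is the drawing direction, and the draw comes to ≈117.8 mm. Now I'll descend.

```bash
python3 -m creep '[[0.02,0.0085,0.02,0,0,0,1],[0.02,0.0085,0.05,0,0,0,1],[0.02,0.0085,0.08,0,0,0,1],[0.02,0.0085,0.1,0,0,0,1],[0.02,0.0085,0.112,0,0,0,1]]' 25
python3 -m creep '[[0,0,0,0,0,0,0.6],[0,0,0,0,0,0,0.6],[0,0,0,0,0,0,0.5],[0,0,0,0,0,0,0.5],[0,0,0,0,0,0,0.5]]'
python3 - <<'E'
from h import *
s=manip.state();print(s['t'],s['position'],s['wrist_force'])
p=P('wrist');im=manip.grab_frame('wrist');cv2.imwrite('pics/w2.png',im[:,:,::-1]);np.save('w2.npy',p)
E
```

```text
t: 2.45
position: [564.8, -91.1, 71.6]
eef_rot: [-2.543, -1.841, 0.002]
wrist_force: [-0.1, -0.5, 0.1]
grip_width: 0.998
t: 2.95
position: [566.1, -91.3, 74.0]
eef_rot: [2.542, 1.845, 0.001]
wrist_force: [0.3, -0.2, 1.0]
grip_width: 0.503
2.95 [566.07402583 -91.28321539  73.9779433 ] [ 0.25110436 -0.1639166   0.99735327]
```

View pics/w2.png

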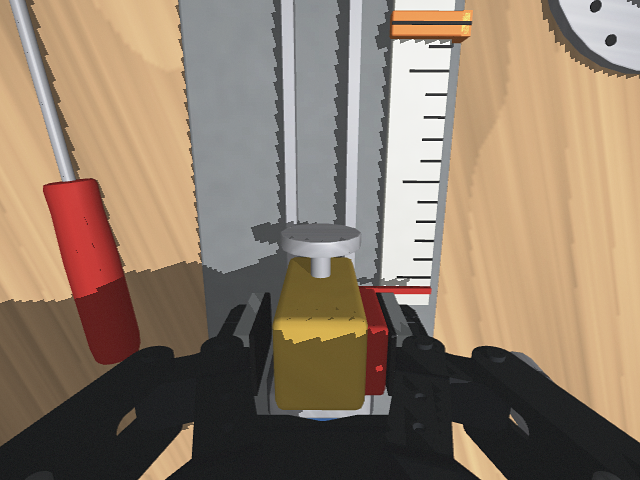

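The pads straddle the grip and button, with the button (right) side closer as intended. Now I'll squeeze.

```bash
python3 -m creep '[[0,0,0,0,0,0,0.3],[0,0,0,0,0,0,0.3],[0,0,0,0,0,0,0.2],[0,0,0,0,0,0,0.2],[0,0,0,0,0,0,0.2]]' 30; python3 -m creep '[[0,0,0,0,0,0,0.2],[0,0,0,0,0,0,0.2],[0,0,0,0,0,0,0.2],[0,0,0,0,0,0,0.2],[0,0,0,0,0,0,0.2]]'
```

```text
t: 3.5
position: [565.2, -91.0, 74.1]
eef_rot: [-2.542, -1.845, 0.0]
wrist_force: [-9.3, 2.9, 13.7]
grip_width: 0.351
t: 4.0
position: [565.2, -91.0, 74.1]
eef_rot: [-2.542, -1.845, 0.0]
wrist_force: [-9.7, 2.6, 14.8]
grip_width: 0.347
```

The opening is 29.5 mm, so the button is in. I'll draw the arm out, easing off a little on the side and vertical load.

```bash
python3 -m creep '[[0,-0.0006,-0.001,0,0,0,0.2],[0.005,-0.0006,-0.001,0,0,0,0.2],[0.015,-0.0006,-0.001,0,0,0,0.2],[0.03,-0.0006,-0.001,0,0,0,0.2],[0.04,-0.0006,-0.001,0,0,0,0.2]]'; python3 -m creep '[[0.012,0,0,0,0,0,0.2],[0.028,0,0,0,0,0,0.2],[0.044,0,0,0,0,0,0.2],[0.056,0,0,0,0,0,0.2],[0.06,0,0,0,0,0,0.2]]'
```

```text
t: 4.5
position: [577.8, -53.0, 74.2]
eef_rot: [2.542, 1.844, -0.001]
wrist_force: [2.0, -7.0, -4.2]
grip_width: 0.347
t: 5.0
position: [596.7, 4.4, 74.2]
eef_rot: [2.541, 1.845, -0.001]
wrist_force: [3.0, -8.0, -4.0]
grip_width: 0.346
```

The pull force is ≈8 N, consistent with the spring, so the arm is following. I'll go most of the remaining way and then look.

```bash
python3 -m creep '[[0.006,0,0,0,0,0,0.2],[0.012,0,0,0,0,0,0.2],[0.016,0,0,0,0,0,0.2],[0.016,0,0,0,0,0,0.2],[0.016,0,0,0,0,0,0.2]]'
python3 - <<'E'
from h import *
s=manip.state();print(s['t'],s['position'],s['wrist_force'])
for n in('wrist','top'):
    np.save(n+'3.npy',P(n));cv2.imwrite(f'pics/{n}3.png',manip.grab_frame(n)[:,:,::-1])
a=cv2.imread('pics/wrist3.png')[200:360,330:490]
b=cv2.imread('pics/top3.png')[185:265,250:330]
cv2.imwrite('pics/c3.png',np.hstack([cv2.resize(a,(400,400),interpolation=cv2.INTER_CUBIC),cv2.resize(b,(400,400),interpolation=cv2.INTER_CUBIC)]))
E
```

```text
t: 5.5
position: [601.5, 18.7, 74.2]
eef_rot: [2.542, 1.844, -0.001]
wrist_force: [3.9, -6.9, -5.4]
grip_width: 0.347
5.5 [601.45908235  18.74880155  74.1656097 ] [ 3.85665653 -6.86855692 -5.36697188]
```

View pics/c3.png

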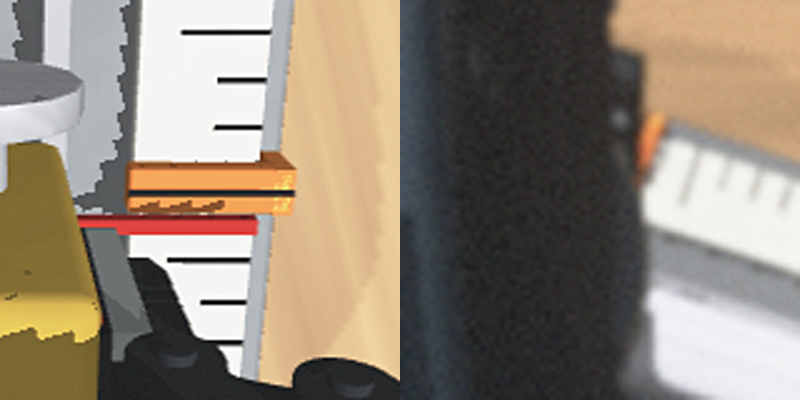

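In the wrist crop, the marker line is at row ≈193 (full 277.2) and the pointer bar spans rows 216–236 (full ≈290). I'll convert both at their own heights to allow for parallax.

```bash
python3 - <<'E'
from h import *
W=np.load('wrist3.npy');c=manip.calibration('wrist');C=-np.array(c['R']).T@c['t']
y=-.319;ey=np.array([-np.sin(y),np.cos(y),0]);ex=np.array([ey[1],-ey[0],0])
def at(u,v,z):
    p=W;M=np.c_[p[:,0],p[:,1],-np.array([u,v,1.])];r=np.linalg.solve(M,-(p[:,2]*z+p[:,3]));return np.r_[r[:2],z]
f=lambda x,y:((x+.5)/2.5-.5+330,(y+.5)/2.5-.5+200)
L=at(*f(212,193),24);print('line',L)
for v in(216,222,226,235):
  for z in(33.5,35,36.5):
    p=at(*f(235,v),z);print(v,z,'remaining',round((L-p)@ey,1))
print('cam y rel line',(C-L)@ey,C[2])
for a in((225,32),(240,79.5),(238,127),(205,260),(222,301),(230,342)):print('tick',round((at(*f(*a),18)-L)@ey,1))
E
python3 - <<'E'
import cv2
a=cv2.imread('pics/wrist3.png')[270:300,360:445]
for u in(400,410,420,430):
    col=a[:,u-360];print(u,[tuple(map(int,x[::-1])) for x in col[2:28]])
E
```

```text
line [645.96052284   6.07907862  24.        ]
216 33.5 remaining 1.1
216 35 remaining 0.5
216 36.5 remaining -0.1
222 33.5 remaining 2.4
222 35 remaining 1.8
222 36.5 remaining 1.1
226 33.5 remaining 3.3
226 35 remaining 2.6
226 36.5 remaining 2.0
235 33.5 remaining 5.2
235 35 remaining 4.5
235 36.5 remaining 3.9
cam y rel line 68.41261215958083 202.69737776028256
tick 32.3
tick 22.5
tick 12.3
tick -17.8
tick -27.6
tick -37.6
400 [(245, 169, 92), (245, 168, 92), (250, 171, 92), (234, 138, 76), (28, 34, 41), (34, 40, 45), (98, 71, 51), (255, 173, 94), (249, 169, 91), (254, 173, 94), (134, 79, 45), (139, 83, 46), (139, 82, 44), (169, 131, 109), (89, 27, 24), (92, 31, 29), (208, 65, 62), (226, 70, 67), (223, 69, 64), (223, 70, 67), (222, 67, 62), (220, 54, 49), (247, 255, 255), (245, 248, 247), (245, 245, 244), (245, 245, 244)]
410 [(245, 168, 93), (246, 169, 93), (250, 173, 94), (234, 139, 76), (28, 33, 39), (36, 41, 45), (98, 69, 50), (255, 174, 93), (247, 167, 91), (249, 169, 91), (252, 162, 88), (134, 77, 41), (135, 77, 38), (228, 209, 183), (113, 33, 32), (111, 35, 33), (206, 63, 6
[... 270 characters left out ...]
5), (251, 171, 93), (250, 170, 92), (249, 168, 91), (247, 164, 90), (250, 164, 87), (181, 145, 110), (112, 33, 33), (111, 36, 34), (206, 62, 59), (226, 71, 68), (223, 69, 65), (223, 70, 65), (222, 66, 62), (221, 53, 48), (247, 255, 255), (245, 248, 247), (245, 245, 244), (245, 245, 243)]
430 [(245, 168, 92), (245, 169, 92), (250, 173, 94), (234, 139, 77), (25, 32, 38), (38, 43, 47), (98, 69, 51), (255, 174, 94), (247, 168, 91), (244, 164, 88), (244, 165, 88), (245, 164, 89), (251, 166, 89), (177, 139, 105), (112, 31, 30), (111, 35, 33), (205, 63, 59), (226, 70, 65), (222, 69, 64), (223, 69, 64), (222, 65, 60), (223, 58, 53), (243, 233, 228), (239, 244, 242), (239, 240, 238), (239, 240, 237)]
```

Three estimates agree on ≈2.3 mm remaining: parallax-corrected view 2.1–2.8, ticks placing the line at 117.8 mm, and TCP travel of 115.5 mm. I'll do the last bit and check.

```bash
python3 -m creep '[[0.001,0,0,0,0,0,0.2],[0.0023,0,0,0,0,0,0.2],[0.0023,0,0,0,0,0,0.2],[0.0023,0,0,0,0,0,0.2],[0.0023,0,0,0,0,0,0.2]]'
python3 - <<'E'
from h import *
s=manip.state();print(s['t'],s['position'],s['wrist_force'],np.abs(s['dq']).max())
W=P('wrist');im=manip.grab_frame('wrist');cv2.imwrite('pics/w4.png',im[:,:,::-1])
cv2.imwrite('pics/c4.png',cv2.resize(np.ascontiguousarray(im[200:400,260:490,::-1]),None,fx=3,fy=3,interpolation=cv2.INTER_CUBIC))
for u in(390,420,428):print(u,[tuple(map(int,x)) for x in im[272:297,u]])
np.save('w4.npy',W)
E
```

```text
t: 6.1
position: [602.1, 20.8, 74.1]
eef_rot: [2.542, 1.844, -0.001]
wrist_force: [4.1, -5.9, -4.6]
grip_width: 0.351
6.1 [602.09199173  20.77474545  74.13137599] [ 4.09586148 -5.9246235  -4.62312682] 0.0023493997469481685
390 [(244, 158, 85), (246, 169, 92), (245, 169, 92), (245, 168, 91), (245, 168, 91), (245, 168, 92), (250, 171, 93), (234, 138, 75), (33, 39, 44), (33, 39, 43), (84, 55, 34), (146, 86, 45), (142, 85, 44), (134, 76, 45), (92, 31, 31), (113, 38, 35), (208, 64, 60), (227, 71, 66), (224, 71, 67), (223, 70, 66), (222, 67, 63), (219, 50, 47), (248, 255, 255), (246, 249, 247), (246, 246, 245)]
420 [(247, 160, 87), (246, 169, 92), (245, 170, 93), (245, 169, 93), (245, 169, 92), (246, 170, 93), (250, 171, 92), (233, 138, 75), (32, 36, 43), (33, 40, 44), (98, 69, 51), (255, 178, 95), (251, 173, 93), (255, 180, 96), (110, 33, 35), (110, 37, 35), (206, 63, 60), (226, 70, 65), (223, 69, 65), (223, 69, 65), (224, 69, 64), (222, 55, 50), (247, 255, 255), (245, 248, 247), (245, 245, 244)]
428 [(246, 158, 85), (246, 172, 94), (245, 171, 94), (245, 169, 93), (245, 170, 93), (246, 171, 94), (250, 172, 94), (234, 139, 77), (27, 32, 38), (36, 37, 43), (97, 69, 50), (255, 175, 94), (249, 169, 91), (255, 176, 94), (89, 25, 27), (110, 36, 34), (207, 63, 58), (227, 70, 67), (223, 68, 64), (222, 69, 64), (222, 65, 60), (222, 55, 50), (247, 255, 255), (246, 249, 247), (245, 246, 244)]
```

View pics/c4.png

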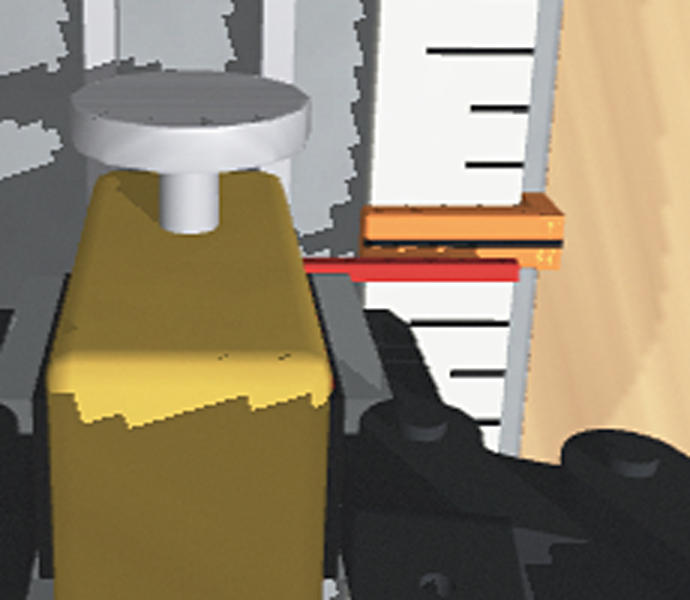

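```bash
python3 -c "
from plant import manip
s=manip.state();print(s['t'],s['position'],s['wrist_force'],s['grip_width']);manip.close_job()"
```

```text
6.15 [602.10985759  20.76270668  74.1519518 ] [ 4.58219047 -6.44251102 -5.26347455] 0.34772720291946096
the job is handed in; nothing more can be done
```

I squeezed the lock button into the grip, drew the arm out 117.7 mm, and handed the job in at 6.15 s with the grip still held at 30 N. The hand-in gives no verdict, so the result rests on my own checks.

**Position:** I measured the marker line about 117.8 mm out from the pointer's start. In the last wrist picture, allowing for the pointer and marker being at different heights, the pointer is within about 0.6 mm of the line. The limit is 4 mm.

**Button and hold:** The jaws read 29.6 mm open, against a stated 31 mm with the button in and 37 mm with it out, so I take it as fully in. I could not read the button's travel directly. The wrist felt a pull of about 7 N, consistent with the arm's spring, and the arm was at rest.

**Surroundings:** I planned the moves to stay clear of the marker, brake disc, socket and screwdriver. The marker's measured place agreed before and after the draw. I did not measure the other three again.

**Disagreements:**
- Finding the marker's height from the wrist and top views gave 35 mm instead of 24 mm. Those two views gave the grip top 88 mm instead of 100 mm, so I used the stated heights there.
- The last top view was mostly blocked by the gripper, so the final position was checked only with the wrist camera and the distance the arm had moved.

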